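Purge the colorimeter's well and snap its light cover on

ROBOT

A 6-joint arm with a two-finger parallel gripper is mounted at the origin on the work surface. World frame = base frame: x ahead of the robot, y to its left, z up, the work surface at z = 0. Lengths are in mm, angles in degrees, forces in N, time in s.
With the tool pointing down it reaches from about 350 to 850 mm from the base axis. Payload 8.1 kg.
Tool frame: the origin (TCP) lies midway between the tips of the shut fingers; the grasp point (between the pads) lies 19 mm behind it; z points along the fingers, y is the direction in which the jaws open and shut (so a half turn about z gives the same grasp; the last joint's range is limited). The gripper opens to 85 mm and grips with 20 to 120 N. Pads are 22 mm wide; open, the fingers measure 114 mm over their backs; the gripper's body (76 mm by 85 mm) begins 54 mm behind the grasp point. The pads swing forward as they close: fully open they stand 13 mm farther back than shut.
Start: joints at [67.357, 7.471, 85.268, -0, 87.261, -4.893], TCP at [182.899, 571.448, 231.292] pointing down, gripper open.
Joint ranges: [-169.43, 169.43], [-51.17, 129.36], [1.28, 143.12], [-76.62, 256.62], [0, 156.53], [-152.29, 152.29]. Speed limits (degrees/s): [136.94, 136.94, 159.86, 180, 180, 180].

INTERFACE

Orientations are given as [roll, pitch, yaw] about the fixed x, y, z axes, in that order (R = Rz(yaw) Ry(pitch) Rx(roll)).
In Python, from bench import telemetry, snapshot, camera_params, job gives the robot as it stands. The module is installed in compiled form; this text tells all that it offers.
- The arm moves only by the shell command python3 -m jog 'ROWS' [FORCE]. ROWS is JSON, a list that holds one entry, the list of rows, each a list of 7 numbers: the shift along the tool's x, y, z in units of 50 mm (1.0 is 50 mm), then the turn, a rotation vector about the tool's x, y, z in units of 2 pi rad (1.0 is 2 pi rad), then the opening, from 0 (shut) to 1 (fully open). In form: [[[dx, dy, dz, rx, ry, rz, claw], ...]]. A call has 1 to 12 rows; each row shifts and turns the commanded pose from where the row before left it, along the tool's axes as they then stand; what a row does not reach is not made up. A row lasts 1/8 s, in which the tool goes at most 62.5 mm and 10.7 degrees, less where a joint would pass 70% of its speed; a pose out of reach is approached as far as the arm can. A call with a number of a shift or a turn outside -1 to 1 is refused whole. A call with a gripper value outside its range is refused whole. The fingers move at their own pace and stop on an object; FORCE is the grip in N (left out, the last holds). Time passes only in rows, so rows that do not move let the fingers close. It gives the time, the measured TCP pose, the force and the opening at its end, in the units of the state.
- telemetry.sense(): the state, without advancing time (a new reading comes with each control period).
- snapshot(name): name is "scene" or "top"; returns (picture, depth): 420x560x3 uint8, red, green, blue; 420x560 float32, mm along the optical axis (not along the pixel's ray), 0 where there is no reading.
- camera_params(name): a dict with "K" (3x3 intrinsics, pixels), "extrinsics" (4x4, takes a point from camera to world coordinates). Camera axes: x right, y down, z forward; pixel columns grow to the right and rows downward; lengths in mm; the calibration is good to about 2 mm. A picture is of the moment at which its call begins. camera_params takes no time and is no camera call.
- job.hand_in(): hands the job in, once; it reports no verdict.
The state is a dict: "time": time; "joint_pos": joint angles; "qd": joint speeds; "joint_efforts": joint torques, N m; "tool_pos": TCP position; "tcp_rot": TCP orientation; "ft_force": force on the tool from outside, world axes, zero at the start; "wrist_torque": the same for the moment, N m; "finger_gap": finger opening in mm.
Only numpy, scipy, OpenCV 4.12 (cv2) and the standard library are available. Lean on these libraries where they do the work, as an engineer would, in place of code of your own. Each camera call takes 0.05 s, during which the arm holds its last target. There are 200 camera calls.

TASK

Blow the colorimeter's cell well clear with a full stroke of its air-purge plunger: push the plunger head down to its stop and let it spring back up. Then take the rectangular light cover from the tray, set it over the collar of the well and press until it snaps and sits fully home, and keep pressing it down firmly: finish while still pressing, do not let go. Leave everything else where it stands.

Things in the scene. Friction and masses are not known exactly. Their poses are not given: they have to be found in the camera images.
- colorimeter: Bench colorimeter, a white plastic instrument fixed to the bench: 160 x 250 mm, case top 70 mm above the bench. Origin: centre of its underside, z up, x and y along its short and long sides. On its top are a display and keys (nearest -x), the raised black collar of the cell well (in the -y half) and the round black head of the air-purge plunger (+y half, 130 mm from the well, same x).
- well (a point): Centre of the open top of the black rectangular collar round the cell well; axes as the colorimeter. The collar is 68 mm (x) by 52 mm (y) outside and 22 mm tall, its top edge rounded by 3 mm and 92 mm above the bench. A white sprung catch sticks 4.5 mm out of each of its two long (+y and -y) faces, centred 10.5 mm below its top.
- catch_a (a joint): The sprung catch on the collar's +y face: 0 fully out, up to 0.006 m pushed in. The cover's inner lips meet both catches when the cover is about 12 mm above home and push them in against 7 to 14 N of downward force (about 10); they snap past about 6 mm above home (the force drops suddenly, and they pull the cover down) and spring out over the lips, back to 0.
- catch_b (a joint): The sprung catch on the collar's -y face, the same.
- plunger_top (a point): Centre of the top face of the air-purge plunger's head, a flat black disc 34 mm across and 8 mm thick on a vertical steel stem; 113 mm above the bench when up. Moves with the plunger.
- plunger (a joint): Plunger travel in m: 0 up (sprung home), 0.015 down at its hard stop. Its spring takes about 2 N to start and 6 N at the stop; it springs back up by itself when let go.
- cover: Light cover of the well: loose grey plastic rectangular cap, 80 mm (x) by 70 mm (y), 70 to 110 g, lying open side down in the tray. Origin: centre of its lower rim, z up. Skirt and top are 24 mm tall together (top plate 4 mm, cavity 20 mm deep); a grip rib stands on top: 40 mm long along x, 14 mm wide (y), 24 mm tall, its top 48 mm above the lower rim.
- cover_grip (a point): Centre of the cover's grip rib, 36 mm above the lower rim (12 mm above the top plate). The cover goes over the collar with its x along the well's x, either way round, with 2 mm of play in x and 1.5 mm in y on each side. Home: top plate on the collar, the cover's origin 20 mm below well, this point 16 mm above it.
- tray: White plastic tray fixed to the bench, 250 x 290 mm, floor 4 mm thick, rim 12 mm high; the cover, a round cap and two vials stand in it. Origin: centre of its underside.
- round_cap: Bystander: loose round grey cap with a round stub on top, 60 mm across, 42 mm tall; in the tray beside the cover. Origin: centre of its underside. Leave alone.
- vial0: Bystander: small glass vial with a black cap, 25 mm across, 52 mm tall, standing in the tray. Origin: its underside. Leave alone.
- vial1: Bystander: a second vial like the first.
- dropper0: Bystander: white dropper bottle, 34 mm across, 85 mm tall, on the bench at the back. Origin: its underside. Leave alone.
- dropper1: Bystander: a second dropper bottle like the first.
- cell_box: Bystander: small open clear box, 60 x 70 x 45 mm, on the bench at the back. Origin: its underside. Leave alone.
- pen_meter: Bystander: blue pen-shaped meter lying on the bench beyond the instrument and tray, about 160 mm long along its y, 24 mm wide, 16 mm tall. Origin: its underside. Leave alone.
Not all that is in view belongs to the job. Leave any blue or red look-alike of the cover alone.

How it is judged:
By the outcome, as a careful person would: the job done as asked, in the order asked, and still so for the second after the job is handed in, while the arm keeps its last pose, push and grip.
It also fails if it takes over 51 s, if anything falls off the work surface, if the arm or the gripper's body presses on something with over 40 N, if the wrist force passes 120 N, or if a joint passes its speed limit or range.

## Working session

There is one attempt and no reset: what is moved stays moved. The work goes in short steps, Python scripts to look and compute and a shell command to move; the robot and the scene stay as the last step left them, time stands still between calls to the robot, and variables do not carry over. Pictures are saved under pics/ and viewed, about 8 in all and at most 12, crops included, and the job is handed in when it is done.

```bash
mkdir -p pics
python3 - <<'E'
from bench import telemetry,snapshot,camera_params
import cv2,numpy as np
for n in("scene","top"):
    p,d=snapshot(n); cv2.imwrite(f"pics/{n}0.png",p[...,::-1]); np.save(f"pics/{n}0.npy",d)
    c=camera_params(n); print(n,np.round(c["K"],1).tolist(),np.round(c["extrinsics"],3).tolist())
s=telemetry.sense(); print(s)
E
```

```text
scene [[544.6, 0.0, 277.8], [0.0, 544.6, 202.4], [0.0, 0.0, 1.0]] [[-0.312, 0.617, -0.722, 1403.773], [0.95, 0.195, -0.243, 300.824], [-0.009, -0.762, -0.647, 913.352], [0.0, 0.0, 0.0, 1.0]]
top [[498.1, 0.0, 274.6], [0.0, 498.1, 208.5], [0.0, 0.0, 1.0]] [[0.01, -0.979, 0.202, 263.155], [-1.0, -0.01, -0.002, -27.525], [0.004, -0.202, -0.979, 1223.028], [0.0, 0.0, 0.0, 1.0]]
{'time': 0.1, 'joint_pos': array([ 6.73558885e+01,  7.50988664e+00,  8.53233449e+01, -5.97533254e-04,
        8.72618912e+01, -4.89304250e+00]), 'qd': array([-0.03166666, -0.09976926, -0.21882579,  0.00255226,  0.04997501,
       -0.06301785]), 'joint_efforts': array([ 1.20103516e-03, -5.70958328e+01, -5.01938331e+01, -1.29084228e-04,
        8.22515110e-03,  7.30035117e-05]), 'tool_pos': array([182.71954991, 570.97981929, 230.35573364]), 'tcp_rot': array([-1.79905173e+02, -7.51894963e-03,  1.62248954e+02]), 'ft_force': array([0.09109082, 0.05796745, 0.36928126]), 'wrist_torque': array([-0.01797584,  0.03047805, -0.01026546]), 'finger_gap': 85.25118425116952}
```

View pics/top0.png

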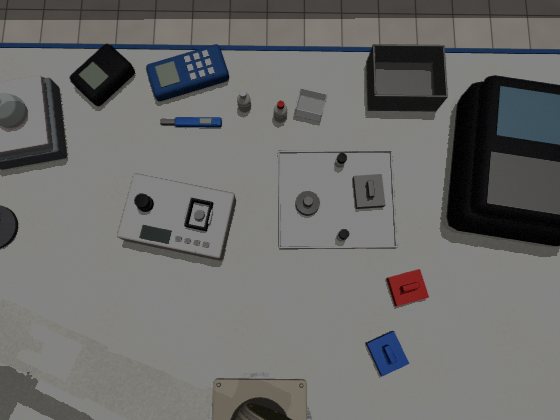

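View pics/scene0.png

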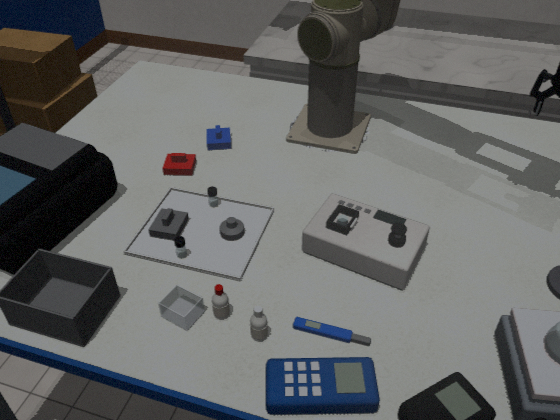

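The top view shows the colorimeter at about (178,215), with plunger head (144,203) and collar (199,214). In the tray are the grey rectangular cover with rib (369,191) and the round cap (307,203). The red (408,288) and blue (388,353) covers outside the tray are look-alikes. The grey one in the tray fits the description, and I'll confirm it with a crop and measurements.

```bash
cat > h.py <<'E'
import numpy as np,cv2
from bench import camera_params,snapshot,telemetry
def cloud(n,d):
    c=camera_params(n);K=c["K"];T=np.array(c["extrinsics"])
    v,u=np.indices(d.shape);P=np.stack([(u-K[0][2])/K[0][0]*d,(v-K[1][2])/K[1][1]*d,d],-1)
    return P@T[:3,:3].T+T[:3,3]
def ray(n,uv,z):
    c=camera_params(n);T=np.array(c["extrinsics"])
    r=T[:3,:3]@np.linalg.solve(np.array(c["K"]),np.array([uv[0],uv[1],1.]))
    return T[:3,3]+r*(z-T[2,3])/r[2]
def proj(n,P):
    c=camera_params(n);T=np.array(c["extrinsics"]);p=np.array(c["K"])@(T[:3,:3].T@(np.array(P)-T[:3,3]));return p[:2]/p[2]
def rect(n,m,z):
    """min-area rect in world of mask pixels cast on plane z"""
    c=max(cv2.findContours(m.astype(np.uint8),cv2.RETR_EXTERNAL,cv2.CHAIN_APPROX_NONE)[0],key=cv2.contourArea)[:,0]
    W=np.array([ray(n,p,z)[:2] for p in c],np.float32)
    return cv2.minAreaRect(W),c.mean(0)
E
python3 - <<'E'
from h import *
p=cv2.imread("pics/top0.png");d=np.load("pics/top0.npy");C=cloud("top",d)
def box(x0,y0,x1,y1):
    m=np.zeros(d.shape,bool);m[y0:y1,x0:x1]=1;return m
print("bench z",np.median(C[260:300,280:340,2]))
Z=C[...,2]
inst=box(110,165,240,265)&(Z>55);print("inst",rect("top",inst&(Z<85)|inst,70))
for nm,b,lo,hi,z in(("plunger",box(128,190,160,216),100,125,113),("collar",box(180,190,220,240),83,100,92),("coverplate",box(345,165,395,215),18,70,28),("rib",box(345,165,395,215),42,60,52),("red",box(380,260,435,310),12,70,28)):
    m=b&(Z>lo)&(Z<hi);print(nm,m.sum(),np.round(np.median(C[m],0),1),rect("top",m,z))
a=cv2.resize(p[165:265,110:245],None,fx=4,fy=4,interpolation=cv2.INTER_CUBIC)
b=cv2.resize(p[140:255,275:400],None,fx=4,fy=4,interpolation=cv2.INTER_CUBIC)
a=a[:, :400] if 0 else cv2.copyMakeBorder(a,0,60,0,0,cv2.BORDER_CONSTANT)
o=np.hstack([a,b]);o=cv2.resize(o,None,fx=.76,fy=.76);o=cv2.convertScaleAbs(o,alpha=1.5);print(o.shape);cv2.imwrite("pics/c1.png",o)
E
```

```text
bench z 0.1060284152067652
inst (((483.11199951171875, 202.89244079589844), (250.72499084472656, 160.11334228515625), 78.88737487792969), array([176.25304878, 215.69207317]))
plunger 171 [508.6 275.  113.5] (((508.2313537597656, 274.8448181152344), (31.853885650634766, 31.953706741333008), 47.80678939819336), array([141.23076923, 200.25641026]))
collar 371 [483.3 147.9  90. ] (((482.59136962890625, 146.6339111328125), (60.075931549072266, 68.87454986572266), 79.07569885253906), array([198.13861386, 213.75247525]))
coverplate 935 [ 556.1 -258.6   28.4] (((557.4921875, -261.1607666015625), (82.4168701171875, 72.60993957519531), 4.578465938568115), array([368.56779661, 190.48305085]))
rib 106 [ 557.5 -261.    51.4] (((557.8759155273438, -261.2043762207031), (40.47175979614258, 15.4666748046875), 3.9637913703918457), array([370.3902439 , 188.19512195]))
red 1024 [ 321.7 -346.8   24.3] (((322.4689636230469, -346.94696044921875), (69.67605590820312, 82.48729705810547), 15.340112686157227), array([407.54166667, 287.3       ]))
(350, 790, 3)
```

View pics/c1.png

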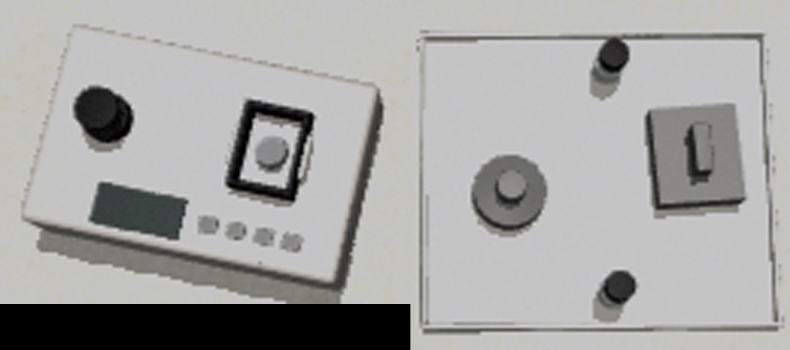

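The crop confirms the grey rectangular cover with rib in the tray, beside the round cap with its stub. The measured sizes fit: 82x73 plate, 40x15 rib, 69x~55 collar, and plunger to well about 130 mm. The instrument's yaw is about -11.1° and the cover's about 4.3°. Next I move above the plunger with the fingers shut.

```bash
python3 -m jog '[[[-0.8,-0.366,0.2,0,0,0,0],[-0.8,-0.366,0.2,0,0,0,0],[-0.8,-0.366,0.2,0,0,0,0],[-0.8,-0.366,0.2,0,0,0,0],[-0.8,-0.366,0.2,0,0,0,0],[-0.8,-0.366,0.2,0,0,0,0],[-0.8,-0.366,0.2,0,0,0,0],[-0.8,-0.366,0.2,0,0,0,0],[-0.8,-0.366,0.2,0,0,0,0],[-0.8,-0.366,0.2,0,0,0,0],[0,0,0,0,0,0,0],[0,0,0,0,0,0,0]]]'
```

```text
time: 1.6
tool_pos: [507.6, 275.2, 130.9]
tcp_rot: [-180.0, -0.1, 162.2]
ft_force: [0.1, 0.3, -0.7]
finger_gap: 0.2
```

Run:
```python
from h import *
p,d=snapshot("scene");q,e=snapshot("top")
s=telemetry.sense();t=s["tool_pos"];print(t,s["tcp_rot"],s["ft_force"])
for n,a in(("scene",p),("top",q)): print(n,"tcp px",proj(n,t),"plunger top",proj(n,[508.2,274.8,113]),"well",proj(n,[482.6,146.6,92]))
a=cv2.resize(p[170:290,290:440],None,fx=4,fy=4)[...,::-1]
cv2.imwrite("pics/s1.png",a)
# collar/plunger in the scene camera
d0=np.load("pics/scene0.npy");C=cloud("scene",d0);Z=C[...,2]
def box(x0,y0,x1,y1):
    m=np.zeros(d.shape,bool);m[y0:y1,x0:x1]=1;return m
for nm,b,lo,hi,z in(("plunger",box(380,210,415,255),104,125,113),("collar",box(320,195,365,240),84,100,92),("rib",box(140,200,195,245),42,60,52),("plate",box(140,200,195,245),22,70,28)):
    m=b&(Z>lo)&(Z<hi);print(nm,m.sum(),np.round(np.median(C[m],0),1),rect("scene",m,z)[0])
```

```text
[507.45134229 275.98912563 131.42763128] [ 1.79989899e+02 -1.11954742e-02  1.62306913e+02] [0.73694355 0.86573014 0.14629543]
scene tcp px [401.47057783 220.04268033] plunger top [399.6842572  226.50274616] well [343.31774217 214.31862528]
top tcp px [138.60256136 198.76095566] plunger top [141.27546531 200.2326093 ] well [198.38104499 213.5861918 ]
plunger 160 [513.6 272.6 111.1] ((515.2060546875, 272.84661865234375), (34.45372009277344, 33.451168060302734), 17.584627151489258)
collar 277 [488.9 146.6  88.6] ((491.56390380859375, 146.45758056640625), (57.03213119506836, 74.25149536132812), 79.02130126953125)
rib 178 [ 581.6 -258.4   51.4] ((566.842041015625, -261.93389892578125), (49.80670166015625, 17.985639572143555), 5.1750030517578125)
plate 795 [ 574.  -258.2   27.9] ((561.8590087890625, -264.2015686035156), (89.77702331542969, 72.4820556640625), 4.513049125671387)
```

View pics/s1.png

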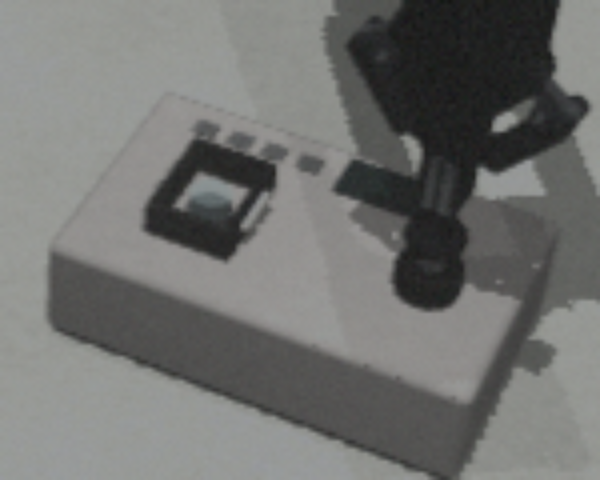

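The picture shows the shut fingertips just above the plunger head at about (430,270) in the crop. Pressing in steps.

```bash
python3 -m jog '[[[0,0,0.2,0,0,0,0],[0,0,0.1,0,0,0,0],[0,0,0.1,0,0,0,0],[0,0,0.1,0,0,0,0],[0,0,0.1,0,0,0,0],[0,0,0.08,0,0,0,0],[0,0,0.02,0,0,0,0],[0,0,0,0,0,0,0],[0,0,0,0,0,0,0]]]'
```

```text
time: 2.82
tool_pos: [508.3, 275.5, 97.9]
tcp_rot: [180.0, 0.0, 162.3]
ft_force: [-8.4, -1.6, 15.1]
finger_gap: 0.2
```

```bash
python3 -m jog '[[[0,0,0.02,0,0,0,0],[0,0,0,0,0,0,0],[0,0,-0.1,0,0,0,0],[0,0,-0.3,0,0,0,0],[0,0,-0.6,0,0,-0.0204,0],[0,0,-0.6,0,0,-0.0204,0],[0,0,-0.4,0,0,-0.0204,0.6],[0,0,0,0,0,0,0.6]]]' && python3 -m jog '[[[-0.016,-0.9,0,0,0,0,0.6],[-0.016,-0.9,0,0,0,0,0.6],[-0.016,-0.9,0,0,0,0,0.6],[-0.016,-0.9,0,0,0,0,0.6],[-0.016,-0.9,0,0,0,0,0.6],[-0.016,-0.9,0,0,0,0,0.6],[-0.016,-0.9,0,0,0,0,0.6],[-0.016,-0.9,0,0,0,0,0.6],[-0.016,-0.9,0,0,0,0,0.6],[-0.016,-0.9,0,0,0,0,0.6],[-0.016,-0.9,0,0,0,0,0.6],[-0.016,-0.9,0,0,0,0,0.6]]]'  && python3 -m jog '[[[0,0,0.6,0,0,0,0.6],[0,0,0.6,0,0,0,0.6],[0,0,0.4,0,0,0,0.6],[0,0,0,0,0,0,0.6],[0,0,0,0,0,0,0.6]]]'
python3 - <<'E'
from h import *
s=telemetry.sense();print(s["tool_pos"],s["tcp_rot"],s["ft_force"])
p,d=snapshot("top");q,e=snapshot("scene")
Z=cloud("top",d)[...,2];m=np.zeros(Z.shape,bool);m[190:216,128:160]=1;m&=Z>95;print("plunger z",np.median(Z[m]),rect("top",m,113)[0])
np.save("pics/t2.npy",d);cv2.imwrite("pics/t2.png",p[...,::-1])
o=np.hstack([cv2.resize(p[140:240,320:420],(400,400)),cv2.resize(q[170:270,130:230],(400,400))])[...,::-1]
cv2.imwrite("pics/g1.png",cv2.convertScaleAbs(o,alpha=1.5))
E
```

```text
time: 3.82
tool_pos: [509.5, 275.5, 197.7]
tcp_rot: [179.9, 0.2, -175.8]
ft_force: [0.3, 0.2, -0.9]
finger_gap: 35.7
time: 5.32
tool_pos: [557.3, -263.9, 193.6]
tcp_rot: [179.9, -0.1, -175.9]
ft_force: [0.6, 0.4, 0.6]
finger_gap: 50.8
time: 5.95
tool_pos: [558.6, -262.7, 116.3]
tcp_rot: [-180.0, 0.1, -175.7]
ft_force: [0.4, -0.4, 0.0]
finger_gap: 51.4
[ 558.57059564 -262.74024872  116.34023113] [-1.79950645e+02  6.29077935e-02 -1.75737005e+02] [ 0.36196705 -0.37209222  0.00735308]
plunger z 113.45215777563226 ((508.2313537597656, 274.8448181152344), (31.853885650634766, 31.953706741333008), 47.80678939819336)
```

View pics/g1.png

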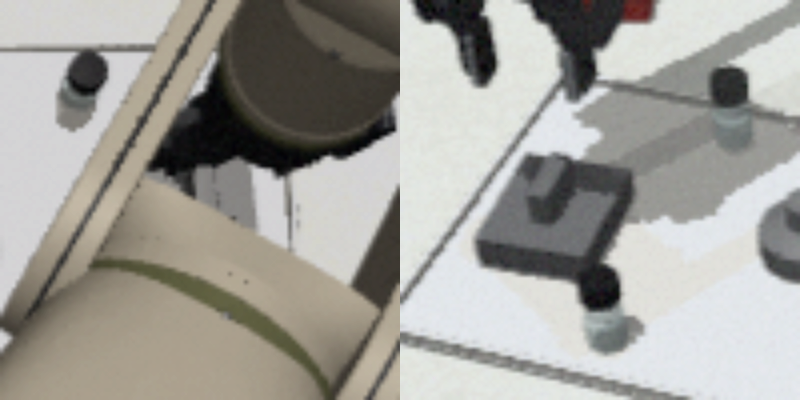

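The right half shows the fingers high over the cover's rib at about (550,190) in the crop. The cover is untouched, and the plunger is back at 113.4 mm. Descending to grip.

```bash
python3 -m jog '[[[0.016,0.03,0.5,0,0,0,0.6],[0,0,0.5,0,0,0,0.6],[0,0,0.4,0,0,0,0.6],[0,0,0.2,0,0,0,0.6],[0,0,0.1,0,0,0,0.6],[0,0,0,0,0,0,0.6],[0,0,0,0,0,0,0.6]]]' && python3 -m jog '[[[0,0,0,0,0,0,0.1],[0,0,0,0,0,0,0.1],[0,0,0,0,0,0,0],[0,0,0,0,0,0,0],[0,0,0,0,0,0,0],[0,0,0,0,0,0,0]]]' 80
```

```text
time: 6.92
tool_pos: [557.7, -261.5, 31.2]
tcp_rot: [-180.0, 0.1, -175.7]
ft_force: [-0.6, 0.2, 0.1]
finger_gap: 51.4
time: 7.68
tool_pos: [557.5, -261.4, 31.0]
tcp_rot: [-180.0, 0.0, -175.7]
ft_force: [0.2, 0.7, 5.1]
finger_gap: 12.5
```

```bash
python3 -m jog '[[[0,0,-0.2,0,0,0,0],[0,0,-0.5,0,0,0,0],[0,0,-0.7,0,0,0,0],[0,0,-0.7,0,0,0,0],[0,0,-0.5,0,0,0.0214,0],[0,0,-0.2,0,0,0.0214,0],[0,0,0,0,0,0,0]]]' && python3 -m jog '[[[0.2,0.5,0,0,0,0,0],[0.3,0.8,0,0,0,0,0],[0.3,0.8,0,0,0,0,0],[0.3,0.8,0,0,0,0,0],[0.3,0.8,0,0,0,0,0],[0.3,0.8,0,0,0,0,0],[0.3,0.8,0,0,0,0,0],[0.3,0.8,0,0,0,0,0],[0.3,0.8,0,0,0,0,0],[0.3,0.7,0,0,0,0,0],[0.14,0.13,0,0,0,0,0],[0,0,0,0,0,0,0]]]' && python3 -m jog '[[[0,0,0.3,0,0,0,0],[0,0,0.2,0,0,0,0],[0,0,0,0,0,0,0],[0,0,0,0,0,0,0]]]'
cat > look.py <<'E'
import sys
from h import *
t=sys.argv[1]
s=telemetry.sense();print(s["tool_pos"],s["tcp_rot"],s["ft_force"],s["finger_gap"])
p,d=snapshot("top");q,e=snapshot("scene")
np.save(f"pics/t{t}.npy",d);np.save(f"pics/s{t}.npy",e);cv2.imwrite(f"pics/t{t}.png",p[...,::-1]);cv2.imwrite(f"pics/s{t}.png",q[...,::-1])
o=np.hstack([cv2.resize(p[170:250,155:235],(400,400),interpolation=2),cv2.resize(q[160:260,290:390],(400,400),interpolation=2)])[...,::-1]
cv2.imwrite(f"pics/g{t}.png",cv2.convertScaleAbs(o,alpha=1.7))
E
python3 look.py 3
```

```text
time: 8.55
tool_pos: [557.5, -261.4, 171.5]
tcp_rot: [-180.0, 0.1, 168.9]
ft_force: [-1.0, -0.3, -1.1]
finger_gap: 12.3
time: 10.05
tool_pos: [481.7, 147.5, 169.5]
tcp_rot: [-180.0, -0.1, 169.1]
ft_force: [-0.4, -0.2, -1.0]
finger_gap: 12.2
time: 10.55
tool_pos: [482.6, 147.1, 145.2]
tcp_rot: [-180.0, -0.0, 168.8]
ft_force: [-0.5, -0.5, -0.2]
finger_gap: 12.0
[482.58447764 147.07542703 145.20562514] [-1.79993237e+02 -1.35744651e-02  1.68842961e+02] [-0.54523071 -0.47428246 -0.18640504] 11.983315558052956
```

View pics/g3.png

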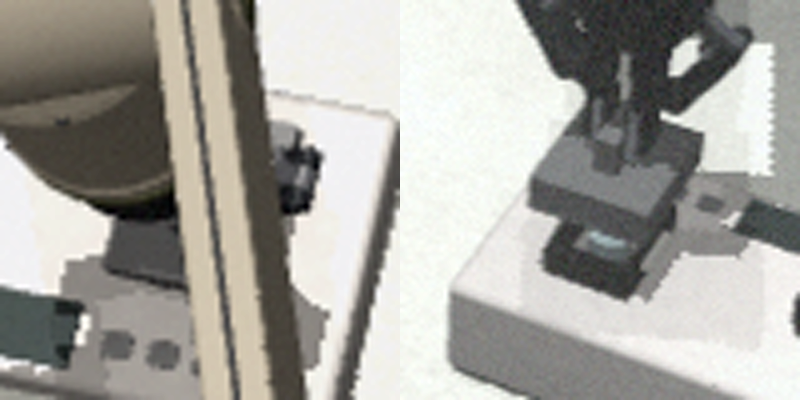

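The cover hangs level and squared above the collar (right half: cover about (615,180), collar about (610,255)). I'll check the offset in one camera through the faces turned toward it.

Run:
```python
from h import *
a=np.radians(-11.1);ex=np.array([np.cos(a),np.sin(a)]);ey=np.array([-np.sin(a),np.cos(a)])
o=np.array([482.58,147.08])
def f(name,zl,zh,xl,xh,tag):
    C=cloud("scene",np.load(name));L=C[...,:2]-o;X=L@ex;Y=L@ey
    m=(C[...,2]>zl)&(C[...,2]<zh)&(X>xl)&(X<xh)&(abs(Y)<45)
    print(tag,m.sum(),"x face med",np.median(X[m]).round(2),"std",X[m].std().round(2),"tilt",np.polyfit(Y[m],X[m],1).round(3))
    # y extents by row
    r=[(Y[i][m[i]].min(),Y[i][m[i]].max()) for i in range(m.shape[0]) if m[i].sum()>8]
    print("  y ext pct",np.percentile(Y[m],[1,99]).round(1))
f("pics/s3.npy",121,139,32,48,"cover")
f("pics/scene0.npy",75,88,28,42,"collar")
# top view collar before: expected 26/34 half sizes; top-edge centre from opening+outer
C=cloud("top",np.load("pics/top0.npy"));L=C[...,:2]-o;X=L@ex;Y=L@ey
m=(C[...,2]>86)&(C[...,2]<98)&(abs(X)<50)&(abs(Y)<50)
print("top collar x",np.percentile(X[m],[1,99]).round(1),"y",np.percentile(Y[m],[1,99]).round(1))
p=cv2.imread("pics/top0.png").max(2);dk=(p<70)&(abs(X)<45)&(abs(Y)<40)&(C[...,2]>60)
print(dk.sum());R,_=rect("top",dk,92);print(R,(np.array(R[0])-o)@ex,(np.array(R[0])-o)@ey)
```

```text
cover 192 x face med 42.79 std 2.38 tilt [-1.7000e-02  4.2445e+01]
  y ext pct [-35.6  33.8]
collar 99 x face med 36.3 std 2.07 tilt [-2.4000e-02  3.6226e+01]
  y ext pct [-26.   24.2]
top collar x [-32.9  34.6] y [-26.9  29.7]
379
((481.36700439453125, 146.46337890625), (55.14896011352539, 71.01007843017578), 78.72427368164062) -1.071590583531192 -0.8386140551118861
```

The offsets agree within about 0.5 mm in x and y, and the yaw agrees too. Descending over the collar.

```bash
python3 -m jog '[[[0,0,0.2,0,0,0,0],[0,0,0.2,0,0,0,0],[0,0,0.1,0,0,0,0],[0,0,0.06,0,0,0,0],[0,0,0.06,0,0,0,0],[0,0,0,0,0,0,0],[0,0,0,0,0,0,0]]]'
```

```text
time: 11.52
tool_pos: [482.7, 147.5, 114.5]
tcp_rot: [180.0, 0.0, 168.9]
ft_force: [-0.0, 0.8, -0.1]
finger_gap: 12.2
```

```bash
python3 -m jog '[[[0,0,0.04,0,0,0,0],[0,0,0.04,0,0,0,0],[0,0,0.04,0,0,0,0],[0,0,0,0,0,0,0]]]'; python3 -m jog '[[[0,0,0.04,0,0,0,0],[0,0,0.04,0,0,0,0],[0,0,0,0,0,0,0],[0,0,0,0,0,0,0]]]';  python3 -m jog '[[[0,0,0.04,0,0,0,0],[0,0,0.04,0,0,0,0],[0,0,0,0,0,0,0],[0,0,0,0,0,0,0]]]'
```

```text
time: 12.02
tool_pos: [483.6, 147.5, 109.5]
tcp_rot: [180.0, 0.1, 168.9]
ft_force: [-0.0, -1.0, 5.1]
finger_gap: 12.2
time: 12.52
tool_pos: [482.3, 147.4, 103.9]
tcp_rot: [-180.0, -0.0, 168.9]
ft_force: [2.3, 0.9, -3.4]
finger_gap: 12.1
time: 13.02
tool_pos: [482.0, 147.5, 99.8]
tcp_rot: [-180.0, -0.1, 168.9]
ft_force: [-0.1, 1.6, -5.4]
finger_gap: 12.2
```

It snapped: about 5 N upward, then a pull downward. Pressing home.

```bash
python3 -m jog '[[[0,0,0.04,0,0,0,0],[0,0,0.02,0,0,0,0],[0,0,0,0,0,0,0],[0,0,0,0,0,0,0]]]'; python3 -m jog '[[[0,0,0.03,0,0,0,0],[0,0,0,0,0,0,0],[0,0,0,0,0,0,0]]]'
```

```text
time: 13.52
tool_pos: [483.2, 147.5, 98.9]
tcp_rot: [180.0, 0.1, 168.9]
ft_force: [-4.7, 0.5, 7.4]
finger_gap: 12.5
time: 13.9
tool_pos: [483.6, 147.6, 98.8]
tcp_rot: [180.0, 0.1, 168.9]
ft_force: [-10.2, -1.7, 19.3]
finger_gap: 12.2
```

```bash
python3 -m jog '[[[0,0,0.02,0,0,0,0],[0,0,0,0,0,0,0],[0,0,0,0,0,0,0],[0,0,0,0,0,0,0]]]'; python3 look.py 4
python3 - <<'E'
from h import *
a=np.radians(-11.1);ex=np.array([np.cos(a),np.sin(a)]);ey=np.array([-np.sin(a),np.cos(a)])
C=cloud("scene",np.load("pics/s4.npy"));L=C[...,:2]-[482.58,147.08];X=L@ex;Y=L@ey
m=(X>15)&(X<36)&(abs(Y)<28)&(C[...,2]>85)&(C[...,2]<112);print("plate z (home 96)",np.median(C[m][:,2]),m.sum(),"slopes",np.linalg.lstsq(np.c_[X[m],Y[m],np.ones(m.sum())],C[m][:,2],rcond=None)[0])
s=telemetry.sense();print(s["ft_force"],s["tool_pos"])
E
```

```text
time: 14.4
tool_pos: [483.7, 147.6, 98.8]
tcp_rot: [180.0, 0.1, 168.9]
ft_force: [-14.0, -2.8, 27.8]
finger_gap: 12.2
[483.69344003 147.64944101  98.82548792] [1.79956875e+02 1.42240409e-01 1.68885861e+02] [-13.99424095  -2.7849505   27.76075975] 12.210147636505312
plate z (home 96) 94.78521828999305 192 slopes [-1.89583356e-01 -1.24263201e-02  1.01136317e+02]
[-14.36358895  -2.81523549  28.24135632] [483.69061889 147.67656267  98.81167091]
```

View pics/g4.png

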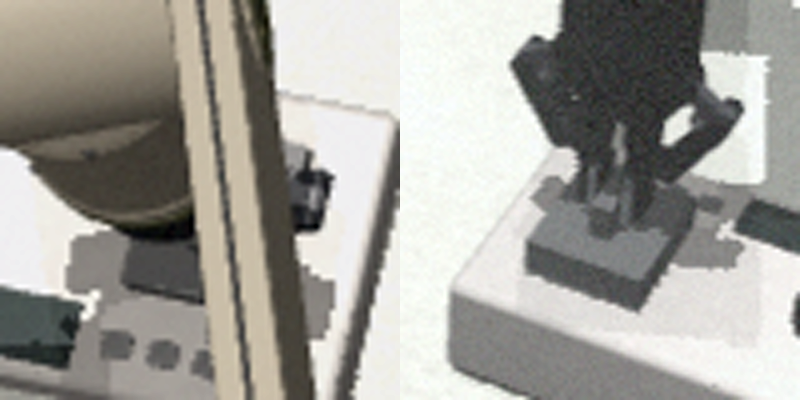

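The cover looks level and low on the case. The fitted slope is probably mixed edge pixels, so I'll check it against the known-level cover in the earlier frame.

Run:
```python
from h import *
a=np.radians(-11.1);ex=np.array([np.cos(a),np.sin(a)]);ey=np.array([-np.sin(a),np.cos(a)])
for n,o,zc in(("s3",[482.58,147.08],142),("s4",[483.1,147.3],96)):
    C=cloud("scene",np.load(f"pics/{n}.npy"));L=C[...,:2]-o;X=L@ex;Y=L@ey
    for lo,hi in((-36,-24),(-30,-18),(22,28),(28,34),(34,38)):
        r=[]
        for yl,yh in((-32,-14),(14,32),(-10,10)):
            m=(X>lo)&(X<hi)&(Y>yl)&(Y<yh)&(abs(C[...,2]-zc)<9);r.append((int(m.sum()),np.median(C[m][:,2]).round(1) if m.any() else None))
        print(n,lo,hi,r)
```

```text
s3 -36 -24 [(0, None), (24, np.float64(141.5)), (1, np.float64(141.0))]
s3 -30 -18 [(0, None), (24, np.float64(141.8)), (0, None)]
s3 22 28 [(14, np.float64(141.9)), (17, np.float64(140.9)), (31, np.float64(142.8))]
s3 28 34 [(15, np.float64(141.3)), (16, np.float64(141.5)), (17, np.float64(140.3))]
s3 34 38 [(12, np.float64(141.4)), (11, np.float64(140.8)), (6, np.float64(141.8))]
s4 -36 -24 [(0, None), (23, np.float64(94.8)), (2, np.float64(94.0))]
s4 -30 -18 [(0, None), (23, np.float64(94.5)), (0, None)]
s4 22 28 [(17, np.float64(94.4)), (16, np.float64(94.6)), (32, np.float64(97.2))]
s4 28 34 [(11, np.float64(94.4)), (16, np.float64(93.9)), (15, np.float64(94.3))]
s4 34 38 [(11, np.float64(94.2)), (10, np.float64(94.6)), (11, np.float64(94.0))]
```

Level all over. The plate dropped about 47 mm, against 46 mm expected to home, and force is holding at 28 N. Handing in.

```bash
python3 -c "
from bench import job,telemetry
s=telemetry.sense();print(s['time'],s['ft_force']);print(job.hand_in())"
```

```text
14.5 [-14.36358895  -2.81523549  28.24135632]
the job is handed in; nothing more can be done
None
```

The job is done and was handed in at 14.5 s, with the arm still pressing the cover down at about 28 N.

- **Plunger:** I pushed it down to its stop. The tip reached 97.9 mm at 15 N, where the spring alone takes 6 N. It sprang back up, and the top camera then read 113.4 mm.
- **Cover:** I took the grey rectangular cover from the tray and lowered it over the collar without touching it. The catches gave about 5 N upward, then the pull reversed as they snapped. It then came up against a hard stop at the height expected for home.

**Last checks:**
- **Height and level:** The cover's top plate is level. It dropped about 47 mm from the hover, against 46 mm expected. Its absolute height read 94–95 mm instead of 96, in line with that camera reading about 1 mm low.
- **Disagreement:** A first slope fit showed a false tilt of about 0.19. Checking patches across the plate found none, so that fit had most likely picked up rib or edge pixels.
- **Side force:** About 14 N of sideways force remains at the wrist while pressing.
- **Not checked:** I did not see the catches themselves, because the cover hides them. I touched nothing else, but took no final picture of the other items.

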